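Report the lamp that lacks a battery cell

TASK

One of the two open solar lamps has an empty battery bay: report it to the camera overhead by pointing straight down at the middle of that bay, fingertips about two centimetres over the lamp's rim, for two seconds, then in the same way at the middle of the full-length spare cell for two seconds. Then press the black button fully down, let it come up and draw the hand clear. Do not touch, shift or lift any lamp or cell, do not dip down over the other two lamps or the short cell, and leave the screwdriver where it lies.

Things in the scene. Friction and masses are not known exactly. Their poses are not given: they have to be found in the camera images.
- empty_bay (a point): The point to indicate in the first lamp: above the middle of the empty battery bay of lamp_short, level with that lamp's rim (32 mm above the table). The bay is an open black trough 58 x 20 mm, its long side along this point's x axis, its middle 16 mm from the lamp's centre, its rim 17 mm below this point. z is up. The camera takes the pointing while the fingertips are free of everything, at most about 40 mm above the rim and within 20 mm horizontally of this point.
- lamp_short: Open round orange lamp housing (dish), 110 mm across, 32 mm high, standing loose on the table, with two small lugs near its foot that reach 67 mm from the centre along its x axis, and two black battery troughs side by side inside: one holds a green cell, the other (on its +y side) is empty. Origin at the centre of its underside, z up; the troughs lie along x. About 0.16 kg.
- lamp_full: The same orange open housing, 110 mm across and 32 mm high, but with a cell in both troughs: complete, not to be pointed at (keep the fingertips 80 mm or more above the table when passing over it). Origin at the centre of its underside, z up.
- lamp_closed: The same orange housing closed with a round black solar panel of 100 mm on top, 36 mm high in all: not to be pointed at (keep the fingertips 80 mm or more above the table when passing over it). Origin at the centre of its underside, z up.
- spare_long: The full-length spare cell: a green cylinder 14.4 mm thick and 50 mm long with steel ends, lying loose in a small grey tray (foot 74 x 40 mm, walls 12 mm high). Origin at the cell's middle on its axis, 10.2 mm above the table; x along the cell; its top is 17.4 mm above the table. The camera takes the pointing while the fingertips are free of everything, at most about 40 mm above the cell's top and within 20 mm horizontally of its middle.
- spare_short: The half-length spare cell: 14.4 mm thick but only 25 mm long, green, lying loose in an identical grey tray. It does not fit the lamp and is not to be pointed at (keep the fingertips 80 mm or more above the table when passing over it). Origin at its middle on its axis, 10.2 mm above the table; x along the cell.
- confirm_top (a point): Centre of the top of the black round push button (36 mm across) on the fixed grey box, 80 x 80 x 40 mm. z is up; the button is pressed straight down and springs back. This point moves with the button.
- confirm (a joint): Travel of the push button: 0 m up, 0.006 m fully down; it takes about 5 N to push it fully down.
- screwdriver: Screwdriver, 170 mm long, lying loose on the table to the robot's right; leave it there. Origin on its underside, x along the tool.
There are look-alikes about, which are no part of the job. Leave any yellow look-alike of the lamp_short alone.

How it is judged:
On the way, in this order (a step that is already met when the one before it is completed fails the run):
1. the hand points at the empty bay without contact for 1.5 s (horizontal distance between the grasp point and empty_bay below 0.02 m and z of the grasp point in the frame of empty_bay below 0.065 m), for 1.5 s.
2. then it points at the full-length spare cell without contact for 1.5 s (horizontal distance between the grasp point and spare_long below 0.02 m and height (world z) of the grasp point below 0.084 m), for 1.5 s.
3. then the button is pressed fully down (value of joint confirm above 0.0048 m), for 0.05 s.
At the end, for the whole second after the job is handed in: After both pointings (within 20 mm horizontally, 1.5 s each, no contact) and the press (4.8 of 6 mm), the button is up again (under 1.5 mm down), all lamps and cells are at rest within 8 mm of where they were, and the screwdriver within 20 mm (value of joint confirm below 0.0015 m and distance of each of lamp_short, lamp_full, lamp_closed, spare_long, spare_short from where it was at the start of the episode below 0.008 m and linear speed of each of lamp_short, lamp_full, lamp_closed, spare_long, spare_short below 0.02 m/s and distance of screwdriver from where it was at the start of the episode below 0.02 m); the robot touches nothing.
It fails at once if the robot touches a lamp or a spare cell (contact force between any of the fingers, the arm and lamp_short above 0.3 N or contact force between any of the fingers, the arm and lamp_full above 0.3 N or contact force between any of the fingers, the arm and lamp_closed above 0.3 N or contact force between any of the fingers, the arm and spare_long above 0.3 N or contact force between any of the fingers, the arm and spare_short above 0.3 N).
It fails at once if a lamp or a spare cell is shifted (more than 8 mm) or lifted, or the screwdriver is moved (more than 20 mm) (distance of any of lamp_short, lamp_full, lamp_closed, spare_long, spare_short from where it was at the start of the episode above 0.008 m or distance of screwdriver from where it was at the start of the episode above 0.02 m).
It fails at once if the hand points at a wrong thing: the grasp point comes within 30 mm horizontally of the middle of the complete lamp, the closed lamp (below 85 mm above the table) or the short cell (below 70 mm) ((horizontal distance between the grasp point and lamp_full below 0.03 m and height (world z) of the grasp point below 0.085 m) or (horizontal distance between the grasp point and lamp_closed below 0.03 m and height (world z) of the grasp point below 0.085 m) or (horizontal distance between the grasp point and spare_short below 0.03 m and height (world z) of the grasp point below 0.07 m)).
It also fails if it takes over 51 s, if anything falls off the work surface, if the arm or the gripper's body presses on something with over 40 N, if the wrist force passes 120 N, or if a joint passes its speed limit or range.

ROBOT

A 7-joint arm with a two-finger parallel gripper is mounted at the origin on the work surface. World frame = base frame: x ahead of the robot, y to its left, z up, the work surface at z = 0. Lengths are in m, angles in rad, forces in N, time in s.
With the tool pointing down it reaches from about 0.425 to 0.925 m from the base axis. Payload 6.8 kg.
Tool frame: the origin (TCP) lies between the finger pads; the fingertips stand r.tip_extent ahead of it and the grasp point (between the pads) lies 5 mm behind it (r.tip_extent is the distance from the TCP to the fingertips, in m); y points along the fingers, x is the direction in which the jaws open and shut, and the axes are right-handed (so a half turn about y gives the same grasp; the last joint's range is limited). The gripper opens to 85 mm and grips with 20 to 120 N. Pads are 22 mm wide; open, the fingers measure 114 mm over their backs; the gripper's body (76 mm by 85 mm) begins 54 mm behind the grasp point. The pads swing forward as they close: fully open they stand 13 mm farther back than shut.
Start: joints at [1.165, 0.477, 0.022, 1.555, -0.011, 1.109, -0.083], TCP at [0.198, -0.645, 0.245] pointing down, gripper open.
Joint ranges: [-2.96, 2.96], [-0.34, 2.1], [-1.41, 1.46], [0.24, 2.44], [-1.37, 4.51], [0.17, 1.92], [-2.96, 2.96]. Speed limits (rad/s): [2.39, 2.39, 3.14, 3.14, 3.14, 3.14, 3.14].

INTERFACE

Orientations are given as a rotation vector (axis times angle).
In Python, from bench import r gives the robot as it stands.
- The arm moves only by the tool send_rows, never from a script. Its argument "plan" is a list of rows, each a list of 5 numbers: the shift along the tool's x, y, z in cm, then the turn about the tool's y in degrees, then the opening, from 0 (shut) to 1 (fully open). In form: [[dx, dy, dz, spin, grip], ...]. A call has 1 to 12 rows; each row shifts and turns the commanded pose from where the row before left it, along the tool's axes as they then stand; what a row does not reach is not made up. A row lasts 1/8 s, in which the tool goes at most 62.5 mm and 10.7 degrees, less where a joint would pass 70% of its speed; a pose out of reach is approached as far as the arm can. A call is refused whole if a number of a shift passes 6.25 or a number of a turn 10.7, either way. A call with a gripper value outside its range is refused whole. The fingers move at their own pace and stop on an object; "force" is the grip in N (left out, the last holds). Time passes only in rows, so rows that do not move let the fingers close. It gives the time, the measured TCP pose, the force and the opening at its end, in the units of the state.
- r.get_obs(): the state, without advancing time (a new reading comes with each control period).
- r.grab_frame(name): name is "scene" or "top"; returns a dict with "image" (384x512x3 uint8, red, green, blue), "camera_matrix" (3x3 intrinsics, pixels), "cam_to_world" (4x4, takes a point from camera to world coordinates). Camera axes: x right, y down, z forward; pixel columns grow to the right and rows downward; lengths in m; the calibration is good to about 2 mm. A picture is of the moment at which its call begins. There is no depth.
- r.hand_in(): hands the job in, once; it reports no verdict.
Trained networks look in the newest picture that a camera, given by its name, has taken for a name from the list of things; names that differ only in an ending like _2 or _b are one class to them, and where a whole thing is asked for, a point or a joint stands for the part that bears it (a point fixed in the world has none). Each returns a list of dicts, best first, with "p" (0 to 1); they miss things now and then, are a little off and sometimes report something else, mostly with a low value. They report only what shows in the picture. A call takes as long as a camera call. They do not tell look-alikes from the thing itself.
- r.recognise(camera, target): "rect" ([left, top, right, bottom] in pixels, round what is visible of it).
The state is a dict: "clock": time; "joints": joint angles; "qvel": joint speeds; "tau": joint torques, N m; "tcp_pos": TCP position; "orientation": TCP orientation; "contact_force": force on the tool from outside, world axes, zero at the start; "moment": the same for the moment, N m; "grip_width": finger opening in m.
Only numpy, scipy, OpenCV 4.12 (cv2) and the standard library are available. Lean on these libraries where they do the work, as an engineer would, in place of code of your own. Each camera call takes 0.05 s, during which the arm holds its last target.

## Working session

There is one attempt and no reset: what is moved stays moved. The work goes in short steps, Python scripts to look and compute and a tool call to move; the robot and the scene stay as the last step left them, time stands still between calls to the robot, and variables do not carry over. Pictures are saved under pics/ and viewed, and the job is handed in when it is done.

Besides the shell and the picture viewer there is one more tool, called after "Emit:" by a JSON object that holds its "fn" and its "kwargs", one argument or row to a line. send_rows: Moves the arm, as the interface text tells. Its arguments: {"type":"object","properties":{"plan":{"type":"array","items":{"type":"array","items":{"type":"number"}}},"force":{"type":"number"}},"required":["plan"]}

```bash
ls; mkdir -p pics
cat > h.py <<'E'
import numpy as np,cv2
from bench import r
from scipy.spatial.transform import Rotation as R
def ray(f,u,v,z):
    K=f["camera_matrix"];T=f["cam_to_world"]
    d=T[:3,:3]@np.linalg.inv(K)@np.array([u,v,1.]);o=T[:3,3]
    return o+d*(z-o[2])/d[2]
def proj(f,p):
    K=f["camera_matrix"];T=f["cam_to_world"]
    c=K@(T[:3,:3].T@(np.array(p)-T[:3,3]));return c[:2]/c[2]
E
python3 - <<'E'
from h import *
o=r.get_obs();print({k:np.round(v,3) for k,v in o.items()},r.tip_extent)
print(R.from_rotvec(o["orientation"]).as_matrix().round(3))
for n in("top","scene"):
    f=r.grab_frame(n);np.savez(n+".npz",**f)
    cv2.imwrite(f"pics/{n}.png",cv2.resize(f["image"][:,:,::-1],(800,600),interpolation=cv2.INTER_CUBIC))
    print(n,f["cam_to_world"].round(3))
    for t in "lamp_short lamp_full lamp_closed spare_long spare_short confirm_top screwdriver empty_bay".split():
        try: print(t,[(round(float(d["p"]),2),np.round(d["rect"]).astype(int).tolist()) for d in r.recognise(n,t)])
        except Exception as e: print(t,e)
E
```

```text
pics
{'clock': np.float64(0.0), 'joints': array([ 1.165,  0.478,  0.022,  1.556, -0.011,  1.109, -0.083]), 'qvel': array([ 0.   , -0.003,  0.001, -0.001,  0.001,  0.001, -0.001]), 'tau': array([ 1.0000e-03, -5.9645e+01,  1.6080e+00, -2.8119e+01,  1.2000e-02,
        9.0000e-03,  0.0000e+00]), 'tcp_pos': array([ 0.198, -0.645,  0.244]), 'orientation': array([-1.334,  0.988, -0.986]), 'contact_force': array([ 0.735, -0.189,  0.306]), 'moment': array([-0.002,  0.051,  0.045]), 'grip_width': np.float64(0.085)} 0.014
[[ 0.293 -0.001  0.956]
 [-0.956  0.002  0.293]
 [-0.002 -1.    -0.   ]]
top [[-0.005 -0.993  0.114  0.484]
 [-1.     0.006  0.009 -0.092]
 [-0.01  -0.114 -0.993  1.086]
 [ 0.     0.     0.     1.   ]]
lamp_short [(0.9, [144, 109, 184, 153])]
lamp_full [(0.62, [205, 179, 245, 226])]
lamp_closed [(0.74, [274, 183, 312, 222])]
spare_long [(0.43, [163, 245, 168, 264])]
spare_short [(0.49, [223, 252, 233, 260])]
confirm_top [(0.45, [347, 245, 370, 307]), (0.42, [296, 249, 311, 264])]
screwdriver []
empty_bay [(0.96, [137, 173, 179, 209]), (0.68, [142, 110, 182, 151])]
scene [[-0.659  0.526 -0.537  1.096]
 [ 0.752  0.476 -0.456  0.356]
 [ 0.015 -0.705 -0.709  0.788]
 [ 0.     0.     0.     1.   ]]
lamp_short [(0.92, [251, 338, 326, 384]), (0.64, [321, 282, 381, 340]), (0.43, [199, 176, 245, 221])]
lamp_full [(0.74, [253, 220, 308, 265]), (0.22, [383, 234, 400, 252])]
lamp_closed [(0.74, [200, 178, 246, 223])]
spare_long [(0.51, [381, 236, 397, 251])]
spare_short []
confirm_top [(0.47, [244, 145, 262, 155])]
screwdriver [(0.53, [213, 113, 244, 142])]
empty_bay [(0.87, [249, 336, 325, 384]), (0.68, [322, 281, 382, 342])]
```

View pics/top.png

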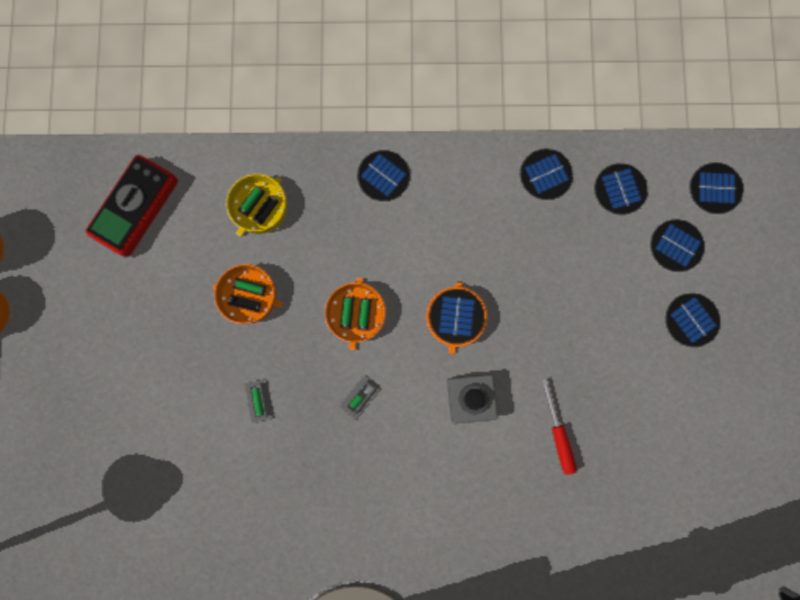

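View pics/scene.png

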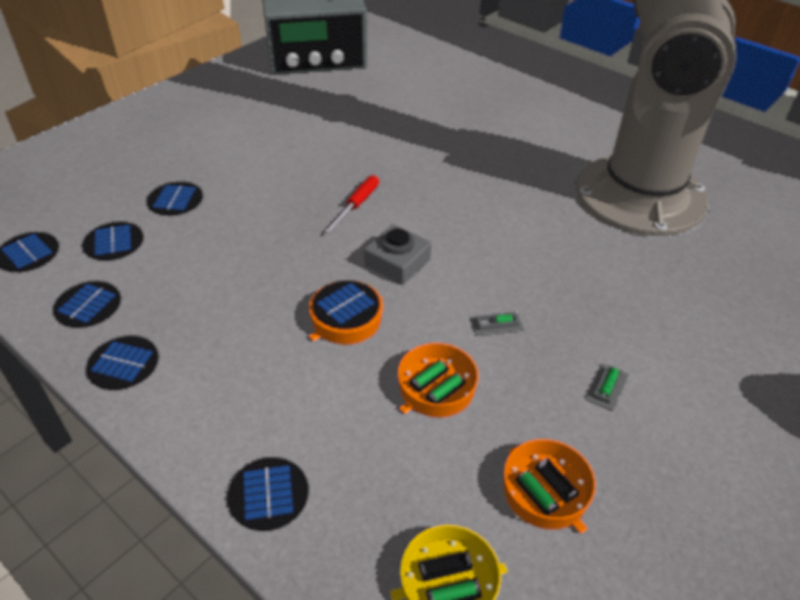

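Run:
```python
import numpy as np,cv2
f=np.load("top.npz");im=f["image"][:,:,::-1]
a=cv2.resize(im[100:230,120:260],None,fx=4,fy=4,interpolation=cv2.INTER_CUBIC)
b=cv2.resize(im[170:310,140:330],None,fx=4,fy=4,interpolation=cv2.INTER_CUBIC)
cv2.imwrite("pics/a.png",a);cv2.imwrite("pics/b.png",b)
```

```text
(no output)
```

View pics/a.png

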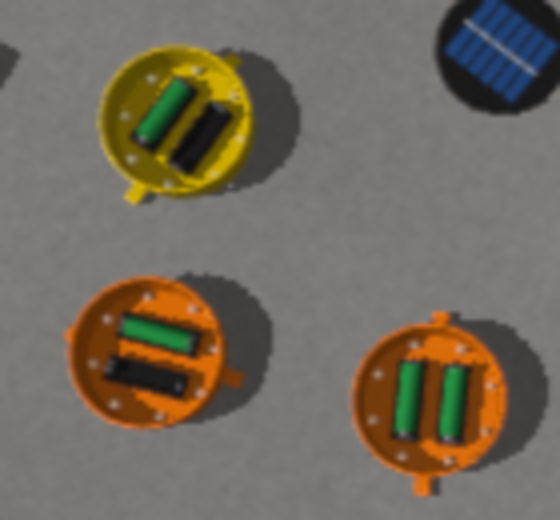

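View pics/b.png

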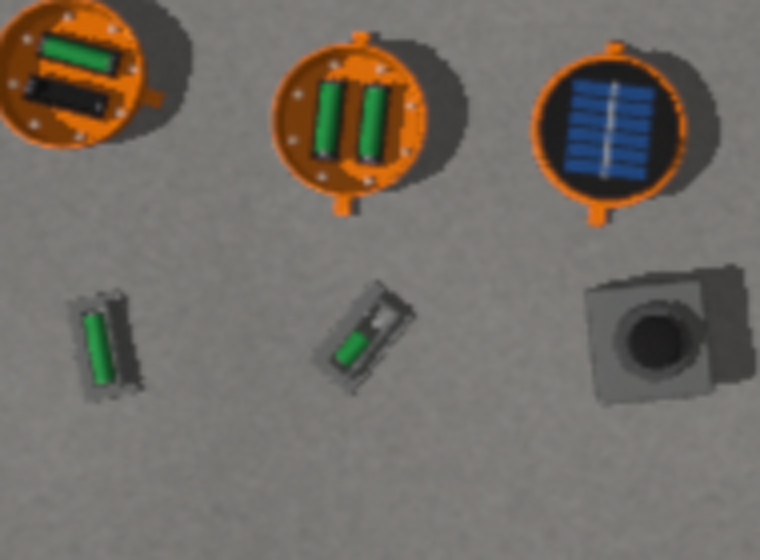

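Run:
```python
from h import *
f=dict(np.load("top.npz"));s=dict(np.load("scene.npz"))
P={"bay":(156.75,194.3,.015),"lampS":(156.75,188,.032),"full":(227.5,199.75,.032),"closed":(292.25,202.5,.036),"long":(164.5,257,.0174),"short":(227.5,257,.0174),"btn":(304.25,255.5,.05),"drvL":(350,244,.003),"drvR":(365,302,.02),"yellow":(164,130,.032)}
for k,(u,v,z) in P.items():
    p=ray(f,u,v,z);print(k,p.round(4),np.hypot(*p[:2]).round(3),"scene800:",(proj(s,p)*1.5625).round(0))
for z in(.04,.045,.05,.055,.06): 
    print(z,ray(f,304.25,255.5,z).round(4),ray(s,254.7,151.7,z).round(4))
c=cv2.resize(s["image"][130:190,220:290,::-1],None,fx=8,fy=8,interpolation=cv2.INTER_CUBIC);cv2.imwrite("pics/c.png",c)
```

```text
bay [0.612 0.202 0.015] 0.645 scene800: [555. 473.]
lampS [0.628  0.1978 0.032 ] 0.658 scene800: [547. 473.]
full [ 0.5932 -0.0027  0.032 ] 0.593 scene800: [437. 370.]
closed [ 0.5839 -0.1842  0.036 ] 0.612 scene800: [346. 300.]
long [0.4342 0.1752 0.0174] 0.468 scene800: [608. 377.]
short [ 0.4334 -0.0019  0.0174] 0.433 scene800: [504. 314.]
btn [ 0.4379 -0.2132  0.05  ] 0.487 scene800: [396. 237.]
drvL [ 0.4675 -0.3493  0.003 ] 0.584 scene800: [325. 232.]
drvR [ 0.3093 -0.3811  0.02  ] 0.491 scene800: [374. 176.]
yellow [0.7963 0.181  0.032 ] 0.817 scene800: [450. 565.]
0.04 [ 0.4375 -0.2143  0.04  ] [ 0.4267 -0.2197  0.04  ]
0.045 [ 0.4377 -0.2137  0.045 ] [ 0.4312 -0.2158  0.045 ]
0.05 [ 0.4379 -0.2132  0.05  ] [ 0.4357 -0.212   0.05  ]
0.055 [ 0.4381 -0.2126  0.055 ] [ 0.4402 -0.2081  0.055 ]
0.06 [ 0.4384 -0.212   0.06  ] [ 0.4446 -0.2043  0.06  ]
```

View pics/c.png

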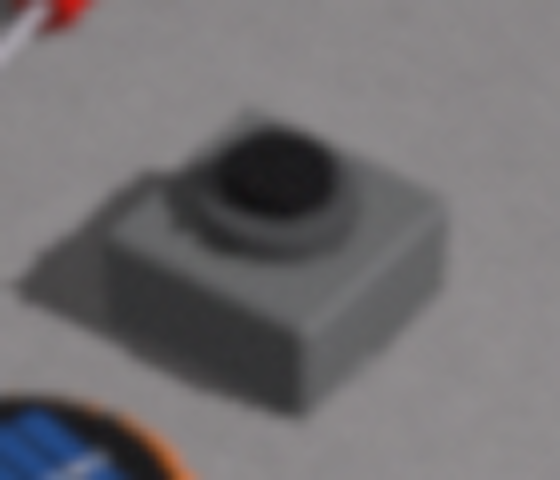

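Candidates for the empty bay in the top image (native pixels):
- Orange lamp with one black trough, bay at (157,194).
- Yellow look-alike at (164,130).
- Complete orange lamp at (228,200).
- Closed lamp at (292,202).

I choose the orange lamp at (157,188). The crop shows one green cell and one empty trough. For the spare cell, the full-length one is at (164,257) and the short one, with visible empty tray, is at (228,257).

Next I move at height with the gripper shut.

Emit:
{"fn": "send_rows", "kwargs": {
  "plan": [
    [-2.18,0,3.62,0,0],
    [-2.18,0,3.62,0,0],
    [-2.18,0,3.62,0,0],
    [-2.18,0,3.62,0,0],
    [-2.18,0,3.62,0,0],
    [-2.18,0,3.62,0,0],
    [-2.18,0,3.62,0,0],
    [-2.18,0,3.62,0,0],
    [-2.18,0,3.62,0,0],
    [-2.18,0,3.62,0,0],
    [0,0,0,0,0]
  ]
}}

```text
clock: 2.28
tcp_pos: [0.4831, -0.3268, 0.2455]
orientation: [-1.336, 0.981, -0.982]
contact_force: [-0.1, -0.4, 0.2]
grip_width: -0.0
```

Emit:
{"fn": "send_rows", "kwargs": {
  "plan": [
    [-3.9,0,2.35,0,0],
    [-3.9,0,2.35,0,0],
    [-3.9,0,2.35,0,0],
    [-3.9,0,2.35,0,0],
    [-3.9,0,2.35,0,0],
    [-3.9,0,2.35,0,0],
    [-3.9,0,2.35,0,0],
    [-3.9,0,2.35,0,0],
    [-3.9,0,2.35,0,0],
    [-3.9,0,2.35,0,0],
    [-3.9,0,2.35,0,0],
    [-3.9,0,2.35,0,0]
  ]
}}

```text
clock: 3.78
tcp_pos: [0.6132, 0.1994, 0.2453]
orientation: [-1.335, 0.988, -0.989]
contact_force: [0.8, -0.5, 0.2]
grip_width: -0.0004
```

Emit:
{"fn": "send_rows", "kwargs": {
  "plan": [
    [0,0,0,0,0],
    [0,0,0,0,0],
    [0,0,0,0,0]
  ]
}}

```text
clock: 4.15
tcp_pos: [0.6128, 0.1971, 0.2453]
orientation: [-1.335, 0.989, -0.99]
contact_force: [0.7, -0.9, -0.2]
grip_width: -0.0003
```

Run:
```python
from h import *
o=r.get_obs();M=R.from_rotvec(o["orientation"]).as_matrix();print(M.round(3),o["joints"].round(2),r.tip_extent,o["tcp_pos"])
print(M.T@(np.array([.612,.202,.13])-o["tcp_pos"]))
f=r.grab_frame("top");s=r.grab_frame("scene");np.savez("s2.npz",**s)
cv2.imwrite("pics/d.png",np.hstack([cv2.resize(x["image"][:,:,::-1],(400,300)) for x in(f,s)]))
c=s["image"][100:384,230:430,::-1];cv2.imwrite("pics/e.png",cv2.resize(c,None,fx=2,fy=2))
print(proj(s,o["tcp_pos"]+M[:,1]*.014)-[230,100])
```

```text
[[ 0.291  0.     0.957]
 [-0.957 -0.001  0.291]
 [ 0.001 -1.    -0.   ]] [-0.16  0.45 -0.34  1.62  0.17  1.11 -1.82] 0.014 [0.6128016  0.19712887 0.24527414]
[-0.00503303  0.11526798  0.00067798]
[145.24673005 129.83138823]
```

View pics/e.png

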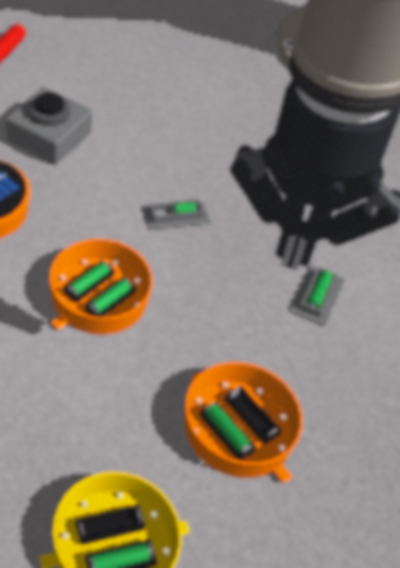

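The predicted fingertip pixel matches the picture, at (290,260) in the crop. The hand is above the bay, so I descend.

Emit:
{"fn": "send_rows", "kwargs": {
  "plan": [
    [-0.5,2,0,0,0],
    [0,2.5,0,0,0],
    [0,2.5,0,0,0],
    [0,2.5,0,0,0],
    [0,2.5,0,0,0],
    [0,2.5,0,0,0],
    [0,1.5,0,0,0],
    [0,0,0,0,0],
    [0,0,0,0,0]
  ]
}}

```text
clock: 5.38
tcp_pos: [0.6115, 0.2045, 0.086]
orientation: [-1.334, 0.986, -0.987]
contact_force: [0.2, -0.2, 0.1]
grip_width: 0.0002
```

Run:
```python
from h import *
o=r.get_obs();print(o["tcp_pos"],o["clock"])
s=r.grab_frame("scene");f=r.grab_frame("top")
c=s["image"][234:384,250:450,::-1];d=f["image"][130:280,90:290,::-1]
cv2.imwrite("pics/g.png",cv2.resize(np.hstack([c,d]),None,fx=2,fy=2))
```

```text
[0.61146032 0.20454089 0.08598228] 5.375
```

View pics/g.png

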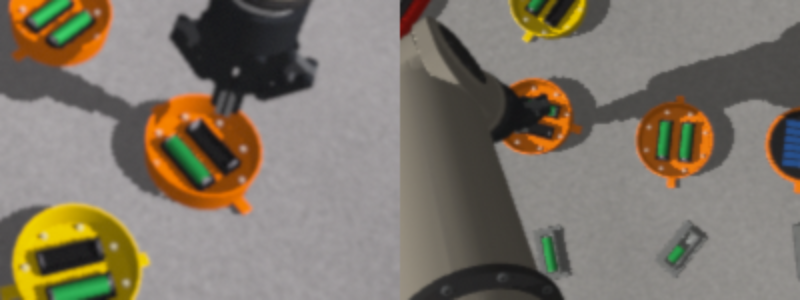

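Clear over the bay. I go 1.5 cm lower and hold.

Emit:
{"fn": "send_rows", "kwargs": {
  "plan": [
    [0,1.5,0,0,0],
    [0,0,0,0,0],
    [0,0,0,0,0],
    [0,0,0,0,0],
    [0,0,0,0,0],
    [0,0,0,0,0],
    [0,0,0,0,0],
    [0,0,0,0,0],
    [0,0,0,0,0],
    [0,0,0,0,0],
    [0,0,0,0,0],
    [0,0,0,0,0]
  ]
}}

```text
clock: 6.98
tcp_pos: [0.611, 0.2042, 0.0703]
orientation: [-1.335, 0.987, -0.987]
contact_force: [0.0, 0.4, -0.7]
grip_width: 0.0002
```

Emit:
{"fn": "send_rows", "kwargs": {
  "plan": [
    [0,0,0,0,0],
    [0,0,0,0,0],
    [0,0,0,0,0],
    [0,0,0,0,0],
    [0,0,0,0,0],
    [0,0,0,0,0],
    [0,0,0,0,0],
    [0,0,0,0,0]
  ]
}}

```text
clock: 7.98
tcp_pos: [0.611, 0.2042, 0.0703]
orientation: [-1.335, 0.987, -0.987]
contact_force: [-0.8, 0.0, -0.8]
grip_width: -0.0003
```

Emit:
{"fn": "send_rows", "kwargs": {
  "plan": [
    [0,-2,0,0,0],
    [0,-2,0,0,0],
    [0,-2,0,0,0],
    [0,-1,0,0,0],
    [0,0,0,0,0]
  ]
}}

```text
clock: 8.6
tcp_pos: [0.6115, 0.2044, 0.1416]
orientation: [-1.334, 0.986, -0.988]
contact_force: [-0.5, -0.3, -0.1]
grip_width: 0.0002
```

Run:
```python
from h import *
o=r.get_obs();M=R.from_rotvec(o["orientation"]).as_matrix();print(o["tcp_pos"],o["clock"])
print(M.T@(np.array([.434,.175,.058])-o["tcp_pos"]))
```

```text
[0.61153794 0.20439804 0.1415588 ] 8.6
[-0.02395987  0.08319476 -0.17852338]
```

Emit:
{"fn": "send_rows", "kwargs": {
  "plan": [
    [-0.4,0,-3,0,0],
    [-0.4,0,-3,0,0],
    [-0.4,0,-3,0,0],
    [-0.4,0,-3,0,0],
    [-0.4,0,-3,0,0],
    [-0.4,0,-2.8,0,0],
    [0,0,0,0,0],
    [0,0,0,0,0]
  ]
}}

```text
clock: 9.6
tcp_pos: [0.4343, 0.175, 0.1402]
orientation: [-1.335, 0.987, -0.987]
contact_force: [0.6, 0.7, 0.1]
grip_width: -0.0002
```

Run:
```python
from h import *
o=r.get_obs();M=R.from_rotvec(o["orientation"]).as_matrix();print(o["tcp_pos"],o["joints"].round(2))
print(M.T@(np.array([.434,.175,.058])-o["tcp_pos"]))
s=r.grab_frame("scene");c=s["image"][100:300,300:500,::-1]
cv2.imwrite("pics/i.png",cv2.resize(c,None,fx=3,fy=3))
```

```text
[0.43429128 0.17498451 0.14019956] [-0.18  0.31 -0.39  2.11  0.17  0.75 -1.95]
[-9.86231251e-05  8.21994796e-02 -2.97471954e-04]
```

View pics/i.png

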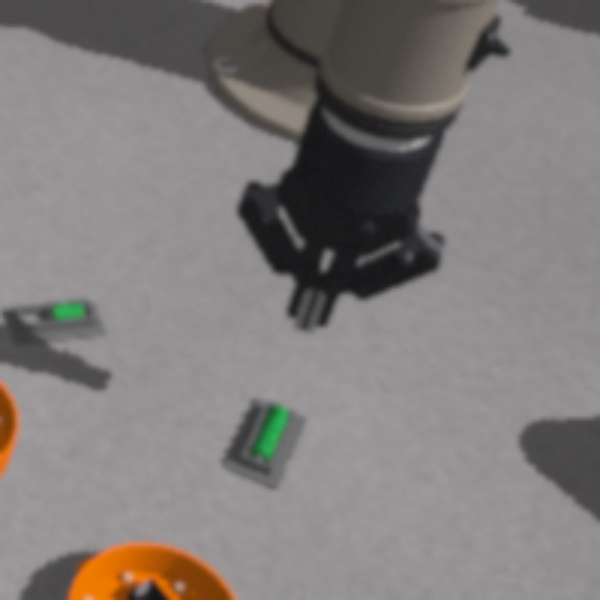

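The spare cell is clear below the hand, at (270,432) in the crop. I descend and hold.

Emit:
{"fn": "send_rows", "kwargs": {
  "plan": [
    [0,2.5,0,0,0],
    [0,2.5,0,0,0],
    [0,2,0,0,0],
    [0,1.2,0,0,0],
    [0,0,0,0,0],
    [0,0,0,0,0],
    [0,0,0,0,0],
    [0,0,0,0,0],
    [0,0,0,0,0],
    [0,0,0,0,0]
  ]
}}

```text
clock: 10.9
tcp_pos: [0.4338, 0.1749, 0.0584]
orientation: [-1.335, 0.987, -0.987]
contact_force: [0.8, 0.4, -0.2]
grip_width: -0.0002
```

Emit:
{"fn": "send_rows", "kwargs": {
  "plan": [
    [0,0,0,0,0],
    [0,0,0,0,0],
    [0,0,0,0,0],
    [0,0,0,0,0],
    [0,0,0,0,0],
    [0,0,0,0,0],
    [0,0,0,0,0],
    [0,0,0,0,0],
    [0,0,0,0,0],
    [0,0,0,0,0],
    [0,0,0,0,0]
  ]
}}

```text
clock: 12.28
tcp_pos: [0.4338, 0.175, 0.0583]
orientation: [-1.335, 0.987, -0.987]
contact_force: [-0.5, 0.1, -0.6]
grip_width: -0.0003
```

Emit:
{"fn": "send_rows", "kwargs": {
  "plan": [
    [0,-2.5,0,0,0],
    [0,-2.5,0,0,0],
    [0,-2.5,0,0,0],
    [0,-2.5,0,0,0],
    [0,-2.5,0,0,0],
    [0,0,0,0,0]
  ]
}}

```text
clock: 13.02
tcp_pos: [0.4349, 0.1755, 0.1849]
orientation: [-1.332, 0.985, -0.989]
contact_force: [-0.2, -0.3, 0.1]
grip_width: -0.0002
```

Run:
```python
from h import *
o=r.get_obs();M=R.from_rotvec(o["orientation"]).as_matrix();print(o["tcp_pos"],o["joints"].round(2))
m=np.array([.47,0,.18])
print(M.T@(m-o["tcp_pos"]),M.T@(np.array([.438,-.212,.18])-m))
```

```text
[0.43486688 0.17545683 0.18491337] [-0.16  0.24 -0.41  2.07  0.13  0.85 -1.91]
[ 0.1780492   0.00481466 -0.01785709] [ 0.19330883 -0.00038453 -0.09273375]
```

Emit:
{"fn": "send_rows", "kwargs": {
  "plan": [
    [3.6,0,-0.36,0,0],
    [3.6,0,-0.36,0,0],
    [3.6,0,-0.36,0,0],
    [3.5,0,-0.36,0,0],
    [3.5,0,-0.36,0,0],
    [3.2,0,-1.55,0,0],
    [3.2,0,-1.55,0,0],
    [3.2,0,-1.55,0,0],
    [3.2,0,-1.55,0,0],
    [3.2,0,-1.55,0,0],
    [3.3,0,-1.5,0,0],
    [0,0,0,0,0]
  ]
}}

```text
clock: 14.52
tcp_pos: [0.4356, -0.2149, 0.1822]
orientation: [-1.335, 0.992, -0.99]
contact_force: [-0.7, 0.3, -0.5]
grip_width: 0.0
```

Emit:
{"fn": "send_rows", "kwargs": {
  "plan": [
    [0,2.5,0,0,0],
    [0,2.5,0,0,0],
    [0,2,0,0,0],
    [0,0,0,0,0],
    [0,0,0,0,0]
  ]
}}

```text
clock: 15.15
tcp_pos: [0.4373, -0.2116, 0.1136]
orientation: [-1.336, 0.986, -0.987]
contact_force: [0.3, 0.5, 0.8]
grip_width: -0.0003
```

Run:
```python
from h import *
o=r.get_obs();M=R.from_rotvec(o["orientation"]).as_matrix();print(o["tcp_pos"],o["joints"].round(2))
print(M.T@(np.array([.438,-.2125,.066])-o["tcp_pos"]))
s=r.grab_frame("scene");c=s["image"][80:230,180:330,::-1]
cv2.imwrite("pics/k.png",cv2.resize(c,None,fx=4,fy=4))
```

```text
[ 0.43733506 -0.2116231   0.11358985] [ 0.45  0.36 -0.16  2.11  0.09  0.68 -1.03]
[0.00103676 0.04758986 0.00036726]
```

View pics/k.png

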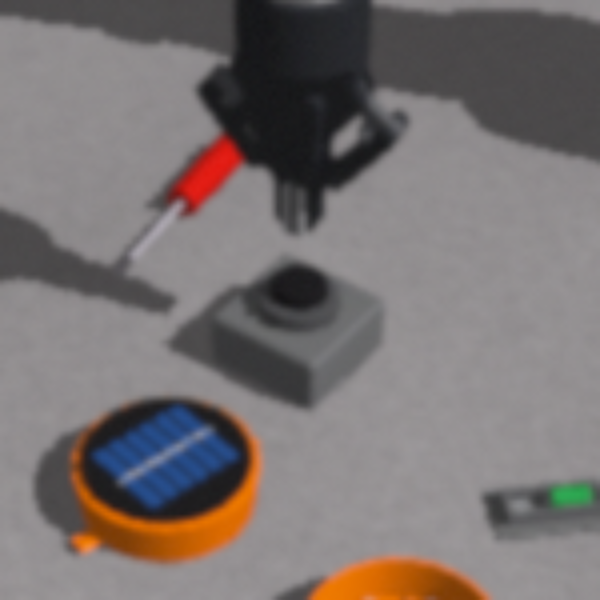

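The hand is centred over the button, which is at (298,285) in the crop. I lower it in steps and watch the force.

Emit:
{"fn": "send_rows", "kwargs": {
  "plan": [
    [0,2,0,0,0],
    [0,1.5,0,0,0],
    [0,0.7,0,0,0],
    [0,0.3,0,0,0],
    [0,0.2,0,0,0],
    [0,0,0,0,0],
    [0,0,0,0,0]
  ]
}}

```text
clock: 16.08
tcp_pos: [0.4371, -0.2122, 0.0694]
orientation: [-1.336, 0.987, -0.988]
contact_force: [-10.6, 4.9, 39.5]
grip_width: -0.0001
```

Emit:
{"fn": "send_rows", "kwargs": {
  "plan": [
    [0,0.2,0,0,0],
    [0,0.1,0,0,0],
    [0,0,0,0,0],
    [0,0,0,0,0]
  ]
}}

```text
clock: 16.58
tcp_pos: [0.4373, -0.2124, 0.0688]
orientation: [-1.336, 0.987, -0.989]
contact_force: [-19.9, 9.6, 71.2]
grip_width: -0.0001
```

Force is high, so the button looks bottomed earlier than I estimated. I look once, then retract.

Run:
```python
from h import *
s=r.grab_frame("scene");c=s["image"][120:195,220:295,::-1]
cv2.imwrite("pics/l.png",cv2.resize(c,None,fx=8,fy=8,interpolation=cv2.INTER_CUBIC))
```

Emit:
{"fn": "send_rows", "kwargs": {
  "plan": [
    [0,-0.3,0,0,0],
    [0,-0.2,0,0,0],
    [0,0,0,0,0]
  ]
}}

```text
clock: 17.0
tcp_pos: [0.4371, -0.2121, 0.0699]
orientation: [-1.336, 0.987, -0.988]
contact_force: [-5.1, 2.8, 17.9]
grip_width: -0.0001
```

View pics/l.png

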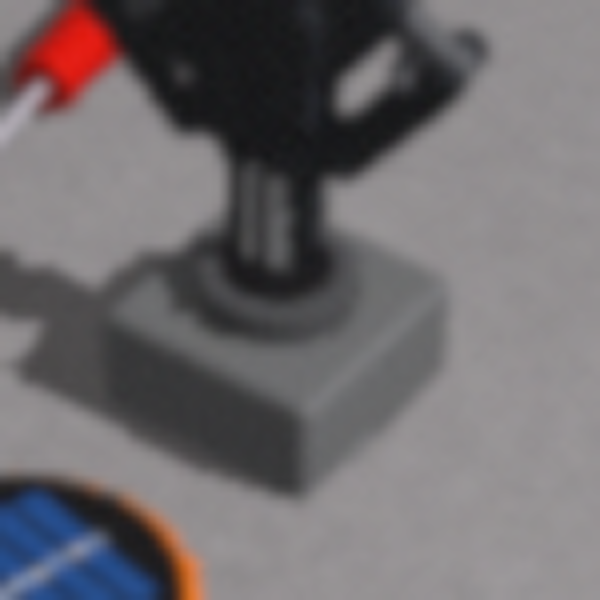

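The fingertips are on the button, which is flush with its collar. I raise slowly to see the force fall through the 5 N spring range.

Emit:
{"fn": "send_rows", "kwargs": {
  "plan": [
    [0,-0.3,0,0,0],
    [0,0,0,0,0]
  ]
}}

```text
clock: 17.25
tcp_pos: [0.4371, -0.2121, 0.0718]
orientation: [-1.335, 0.987, -0.987]
contact_force: [-1.4, 0.9, 4.0]
grip_width: 0.0001
```

Emit:
{"fn": "send_rows", "kwargs": {
  "plan": [
    [0,-0.4,0,0,0],
    [0,0,0,0,0]
  ]
}}

```text
clock: 17.5
tcp_pos: [0.4373, -0.2122, 0.0755]
orientation: [-1.335, 0.987, -0.988]
contact_force: [-0.2, 0.4, 2.0]
grip_width: 0.0002
```

Emit:
{"fn": "send_rows", "kwargs": {
  "plan": [
    [0,-1,0,0,0],
    [0,-2,0,0,0],
    [0,-2.5,0,0,0],
    [0,-2.5,0,0,0],
    [0,-2.5,0,0,0],
    [0,0,0,0,0]
  ]
}}

```text
clock: 18.25
tcp_pos: [0.4383, -0.2127, 0.1824]
orientation: [-1.334, 0.984, -0.991]
contact_force: [0.3, 1.1, 0.2]
grip_width: -0.0001
```

Emit:
{"fn": "send_rows", "kwargs": {
  "plan": [
    [3,0,0,0,0],
    [3,0,0,0,0],
    [3,0,0,0,0],
    [3,0,0,0,0],
    [0,0,0,0,0],
    [0,0,0,0,0],
    [0,0,0,0,0],
    [0,0,0,0,0]
  ]
}}

```text
clock: 19.25
tcp_pos: [0.4722, -0.3261, 0.1803]
orientation: [-1.336, 0.986, -0.986]
contact_force: [0.1, 0.9, 0.1]
grip_width: -0.0005
```

Run:
```python
from h import *
f=r.grab_frame("top");s=r.grab_frame("scene");f0=np.load("top.npz")["image"];s0=np.load("scene.npz")["image"]
cv2.imwrite("pics/m.png",np.vstack([np.hstack([cv2.resize(x[:,:,::-1],(400,300)) for x in p]) for p in((f0,f["image"]),(s0,s["image"]))]))
c=np.hstack([x[130:190,220:290,::-1] for x in (s0,s["image"])])
cv2.imwrite("pics/n.png",cv2.resize(c,None,fx=5,fy=5))
for n,a,b in(("top",f0,f["image"]),("scene",s0,s["image"])):
  # shift of object patches
  B={"top":[(132,165,185,215),(200,175,252,230),(268,178,318,228),(155,240,178,272),(217,240,246,268)],"scene":[(318,278,386,345),(250,216,310,268),(195,174,250,225)]}[n]
  for x0,y0,x1,y1 in B:
    m=cv2.matchTemplate(np.ascontiguousarray(b[y0-6:y1+6,x0-6:x1+6]),np.ascontiguousarray(a[y0:y1,x0:x1]),cv2.TM_CCOEFF_NORMED);_,v,_,l=cv2.minMaxLoc(m);print(n,l[0]-6,l[1]-6,round(v,3))
```

```text
top 0 0 1.0
top 0 0 1.0
top 0 0 1.0
top 0 0 1.0
top 0 0 1.0
scene 0 0 1.0
scene 0 0 1.0
scene 0 0 1.0
```

View pics/m.png

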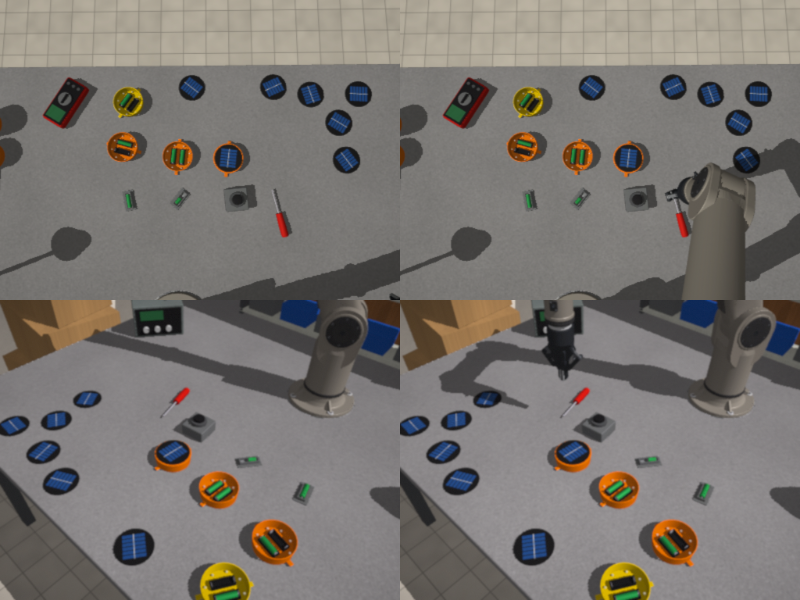

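View pics/n.png

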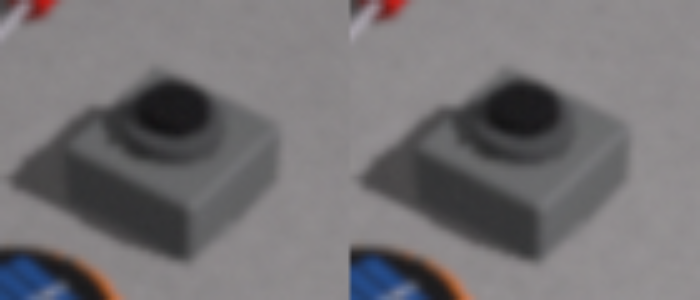

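Nothing has moved, the button is up again and the hand is clear. The forces during the rise (18, 4, 2, then 0 N) fit a fully pressed button releasing.

```bash
python3 -c "
from bench import r
print(r.hand_in())"
```

```text
the job is handed in; nothing more can be done
None
```

I finished the job and handed it in at about 19 s of the 51 s allowed; the hand-in reports no verdict.

- **Empty bay:** I pointed at the empty bay of the orange lamp with one cell, not the yellow look-alike. With the gripper shut, the fingertips were about 24 mm over the rim and held there for about 2.5 s.
- **Spare cell:** I pointed at the full-length spare cell with the fingertips about 27 mm over its top, held for about 2.0 s.
- **Button:** I pressed it to its stop, let it come up and drew the hand clear to the right.

**Last checks**
- In the before and after pictures, all three lamps and both trays with their cells match with zero pixel shift. The screwdriver also looks unmoved.
- The button is up again and the contact force on the hand is near zero.

**Disagreement:** I estimated the button's top at about 52 mm, but contact came higher. The press therefore reached about 74 N at the button's stop, against the 5 N needed. That is below the 120 N wrist limit. It is above the 40 N limit, which covers only the arm and the gripper's body; only the fingertips were pressing.

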